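# Snap the notice frame shut

### The job

The new notice and its clear cover lie in the snap frame on the desk. Shut the frame so that it can be hung: with the fingertips press down each of its four raised edge rails in turn until it clicks fully shut. Press on the rails only, not on the clear cover, leave the frame lying where it is without lifting it, and do not disturb the bone folder, the marker or the clip beside it.

Things in the scene. Friction and masses are not known exactly. Their poses are not given: they have to be found in the camera images.
- frame: Snap frame (small front-opening aluminium poster frame) lying loose, face up; 0.5 to 0.9 kg; 142 mm along its x, 185 mm along its y, base 7 mm high, 13.5 mm over shut rails. Four mitred, polished (slippery) edge rails form its rim, each 22 mm wide and as long as its side. It holds a printed sheet (white arrow on green). Origin: centre of the underside; x away from the robot, y to its left (turned up to 0.25 rad), z up.
- rail_near (a joint): Opening angle of the long rail on the frame's -x side (nearest the robot), rad: 0 = shut flat, top 13.5 mm above the desk; 1.1 = fully raised. Hinge line 1 mm inside the frame's outer edge, 7.5 mm up. Turns freely and stays where left; from 0.45 rad down a hook meets a leaf spring: it takes 7 N at mid-width (5 N at the lip), until it snaps past at 0.2 and pulls itself shut.
- near_lip (a point): Middle of the raised inner lip of the long rail on the frame's -x side (nearest the robot), 21 mm from its hinge line; moves with the rail (10.5 mm above the desk when shut).
- rail_far (a joint): Opening angle of the long rail on the frame's +x side (farthest from the robot), rad: 0 = shut flat, top 13.5 mm above the desk; 1.1 = fully raised. Hinge line 1 mm inside the frame's outer edge, 7.5 mm up. Turns freely and stays where left; from 0.45 rad down a hook meets a leaf spring: it takes 7 N at mid-width (5 N at the lip), until it snaps past at 0.2 and pulls itself shut.
- far_lip (a point): Middle of the raised inner lip of the long rail on the frame's +x side (farthest from the robot), 21 mm from its hinge line; moves with the rail (10.5 mm above the desk when shut).
- rail_left (a joint): Opening angle of the short rail on the frame's +y side (the robot's left), rad: 0 = shut flat, top 13.5 mm above the desk; 1.1 = fully raised. Hinge line 1 mm inside the frame's outer edge, 7.5 mm up. Turns freely and stays where left; from 0.45 rad down a hook meets a leaf spring: it takes 7 N at mid-width (5 N at the lip), until it snaps past at 0.2 and pulls itself shut.
- left_lip (a point): Middle of the raised inner lip of the short rail on the frame's +y side (the robot's left), 21 mm from its hinge line; moves with the rail (10.5 mm above the desk when shut).
- rail_right (a joint): Opening angle of the short rail on the frame's -y side (the robot's right), rad: 0 = shut flat, top 13.5 mm above the desk; 1.1 = fully raised. Hinge line 1 mm inside the frame's outer edge, 7.5 mm up. Turns freely and stays where left; from 0.45 rad down a hook meets a leaf spring: it takes 7 N at mid-width (5 N at the lip), until it snaps past at 0.2 and pulls itself shut.
- right_lip (a point): Middle of the raised inner lip of the short rail on the frame's -y side (the robot's right), 21 mm from its hinge line; moves with the rail (10.5 mm above the desk when shut).
- cover: Clear cover sheet over the notice, 105 x 148 mm, top 7.3 mm above the desk, in the middle of the frame; 98 x 141 mm of it show inside the shut rails. Origin: centre of its underside.
- bone_folder: Bystander: flat pale bone folder, 155 x 23 x 8 mm, lying right of the frame, its nearest edge about 20 mm from the frame. Origin: centre of its underside, long axis y.
- marker: Bystander: marker pen, 135 mm long, 17 mm thick, lying beyond the bone folder. Origin: centre of its underside, long axis y.
- binder_clip: Bystander: black fold-back clip, 28 x 32 x 43 mm, standing beside the bone folder, by the marker's end that is nearer the robot. Origin: centre of its underside.

How it is judged:
At the end, for the whole second after the job is handed in: All four rails are shut (each below 0.06 rad, that is within about 1.3 mm at the lip); the frame lies flat and still on the desk, within 40 mm of where it was (value of joint each of rail_near, rail_far, rail_left, rail_right below 0.06 rad and height (world z) of frame below 0.006 m and angle between frame's own z axis and vertical below 0.05 rad and distance of frame from where it was at the start of the episode below 0.04 m and linear speed of frame below 0.02 m/s); the robot touches nothing.
It fails at once if the frame was lifted off the desk or tipped up (more than 15 mm, or 0.2 rad) (height (world z) of frame above 0.015 m or angle between frame's own z axis and vertical above 0.2 rad).
It fails at once if the frame was pushed more than 40 mm from its place (distance of frame from where it was at the start of the episode above 0.04 m).
It fails at once if the clear cover was pressed with the fingers (more than 6 N) (contact force between the fingers and cover above 6 N).
It fails at once if the bone folder, the marker or the clip was disturbed (moved more than 20 mm) (distance of any of bone_folder, marker, binder_clip from where it was at the start of the episode above 0.02 m).
It also fails if it takes over 51 s, if anything falls off the work surface, if the arm or the gripper's body presses on something with over 40 N, if the wrist force passes 120 N, or if a joint passes its speed limit or range.

### The arm

A 6-joint arm with a two-finger parallel gripper is mounted at the origin on a cart in front of the work surface, level with it; the furniture and walls round the work are solid. World frame = base frame: x ahead of the robot, y to its left, z up, the work surface at z = 0. Lengths are in m, angles in rad, forces in N, time in s.
With the tool pointing down it reaches from about 0.3 to 0.775 m from the base axis. Payload 14.6 kg.
Tool frame: the origin (TCP) lies midway between the tips of the shut fingers; the grasp point (between the pads) lies 19 mm behind it; z points along the fingers, y is the line along which they close (so a half turn about z gives the same grasp; the last joint's range is limited). The gripper opens to 85 mm and grips with 20 to 120 N. Pads are 22 mm wide; open, the fingers measure 114 mm over their backs; the gripper's body (76 mm by 85 mm) begins 54 mm behind the grasp point. The pads swing forward as they close: fully open they stand 13 mm farther back than shut.
Start: joints at [-1.406, 0.3, 1.521, -0, 1.321, -0.067], TCP at [0.126, -0.535, 0.231] pointing down, gripper open.
Joint ranges: [-3.03, 3.03], [-0.79, 2.21], [0.23, 2.52], [-1.04, 4.18], [0, 3.07], [-2.55, 2.55]. Speed limits (rad/s): [2.22, 2.22, 2.57, 3.14, 3.14, 3.14].

### API

Orientations are given as a rotation vector (axis times angle).
In Python, from rig import bot gives the robot as it stands.
- The arm moves only by the tool play_rows, never from a script. Its arguments are lists of equal length, an entry for each row: "travel": the shift along the tool's x, y, z in mm, a list of three; "spin": the turn about the tool's z in degrees. In form: {"travel": [[tx, ty, tz], ...], "spin": [spin, ...]}. A call has 1 to 8 rows; each row is the pose to reach, as a shift and turn from the pose commanded when the call began, along the tool's axes at that moment; what a row does not reach only later rows make up. A row lasts 1/8 s, in which the tool goes at most 62.5 mm and 10.7 degrees, less where a joint would pass 70% of its speed; a pose out of reach is approached as far as the arm can. A call with a gripper value outside its range is refused whole. "grip" is the finger opening in mm, from 0 to 85.4, set as the call begins (left out, the last holds). The fingers move at their own pace and stop on an object; "grip_force" is the grip in N (left out, the last holds). Time passes only in rows, so rows that repeat a pose let the fingers close. It gives the time, the measured TCP pose, the force, the opening and the grip force at its end, in the units of the state.
- bot.observe(): the state, without advancing time (a new reading comes with each control period).
- bot.capture(name): name is "side" or "top" or "wrist"; returns the picture (480x640x3 uint8, red, green, blue); there is no depth.
- bot.camera_model(name): a dict with "vertical_fov" (degrees; the focal length in pixels is half the picture's height over the tangent of half this angle, whatever the lens; pixels are square), "cx", "cy" (the principal point, pixels), "view" (4x4, takes a point from world to camera coordinates). Camera axes: x right, y down, z forward; pixel columns grow to the right and rows downward; lengths in m; the calibration is good to about 2 mm. A picture is of the moment at which its call begins: read the wrist's pose just before it. camera_model takes no time and is no camera call; for the wrist camera it gives the pose at the moment of the call.
- bot.sign_off(): hands the job in; it is judged then, once.
Trained networks look in the newest picture that a camera, given by its name, has taken for a name from the list of things; names that differ only in an ending like _2 or _b are one class to them, and where a whole thing is asked for, a point or a joint stands for the part that bears it (a point fixed in the world has none). Each returns a list of dicts, best first, with "conf" (0 to 1); they miss things now and then, are a little off and sometimes report something else, mostly with a low value. They report only what shows in the picture. A call takes as long as a camera call.
- bot.boxes_of(camera, name): "at" ([x, y, z] in m, in the coordinates of the camera as it stood for that picture, good to about 4 mm: the middle of the surface that is visible of it).
The state is a dict: "clock": time; "joint_positions": joint angles; "qvel": joint speeds; "joint_efforts": joint torques, N m; "ee_pos": TCP position; "tcp_rot": TCP orientation; "ft_force": force on the tool from outside, world axes, zero at the start; "torque": the same for the moment, N m; "width": finger opening in m; "grip_force": force on a finger pad.
Only numpy, scipy, OpenCV 4.12 (cv2) and the standard library are available. Lean on these libraries where they do the work, as an engineer would, in place of code of your own. Each camera call takes 0.05 s, during which the arm holds its last target. There are 200 camera calls.

## Working session

There is one attempt and no reset: what is moved stays moved. The work goes in short steps, Python scripts to look and compute and a tool call to move; the robot and the scene stay as the last step left them, time stands still between calls to the robot, and variables do not carry over. Pictures are saved under pics/ and viewed, at most 10 in all, crops included, and the job is handed in when it is done.

Besides the shell and the picture viewer there is one more tool, called after "Request:" in YAML: its name, and indented under it one key for each argument. play_rows: Moves the arm, as the interface text tells. Its arguments: {"type":"object","properties":{"travel":{"type":"array"},"spin":{"type":"array"},"grip":{"type":"number"},"grip_force":{"type":"number"}},"required":["travel","spin"]}

```bash
mkdir -p pics
cat > h.py <<'E'
import numpy as np, cv2
from rig import bot
from scipy.spatial.transform import Rotation as R
def snap(c,f):
    im=bot.capture(c); cv2.imwrite('pics/'+f,im[:,:,::-1]); return im
def world(c,n,k=1):
    V=np.linalg.inv(bot.camera_model(c)['view'])
    return [(round(d['conf'],2),np.round(V[:3,:3]@np.array(d['at'])+V[:3,3],4)) for d in bot.boxes_of(c,n)[:k]]
def onplane(c,u,v,z):
    m=bot.camera_model(c);f=240/np.tan(np.radians(m['vertical_fov'])/2)
    V=np.linalg.inv(m['view']);d=V[:3,:3]@np.array([(u-m['cx'])/f,(v-m['cy'])/f,1]);o=V[:3,3]
    return o+d*(z-o[2])/d[2]
E
python3 - <<'E'
from h import *
snap('top','t0.png'); snap('side','s0.png')
for n in ['frame','near_lip','far_lip','left_lip','right_lip','cover','bone_folder','binder_clip']: print(n,world('top',n))
s=bot.observe();print(s['clock'],s['ee_pos'],R.from_rotvec(s['tcp_rot']).as_matrix().round(3))
E
```

```text
frame [(0.93, array([ 0.506 , -0.3386,  0.007 ]))]
near_lip [(0.85, array([ 0.4427, -0.3427,  0.0187]))]
far_lip [(0.79, array([ 0.5665, -0.3344,  0.0182]))]
left_lip [(0.91, array([ 0.4939, -0.255 ,  0.0177]))]
right_lip [(0.65, array([ 0.5044, -0.4215,  0.0207]))]
cover [(0.92, array([ 0.5053, -0.3356,  0.0043]))]
bone_folder [(0.57, array([ 0.5079, -0.4694,  0.01  ]))]
binder_clip [(0.65, array([ 0.4455, -0.5132,  0.0116]))]
0.5 [ 0.12633896 -0.5352741   0.23123512] [[ 0.973  0.23  -0.   ]
 [ 0.23  -0.973  0.   ]
 [-0.    -0.    -1.   ]]
```

View pics/t0.png

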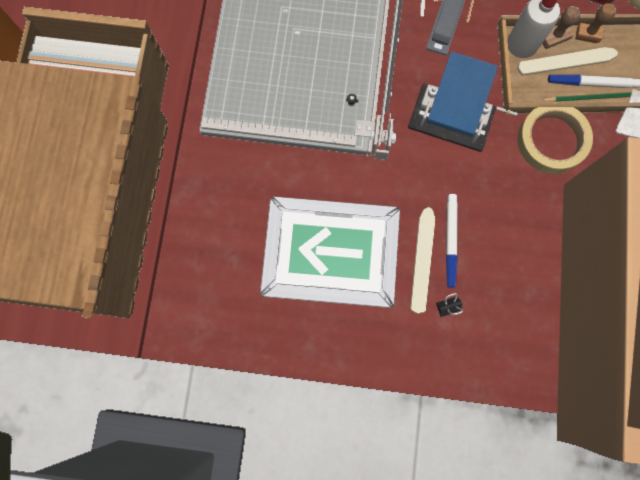

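View pics/s0.png

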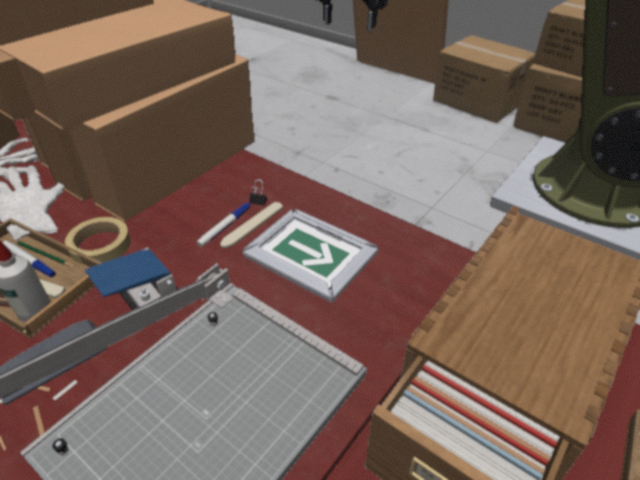

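The top view shows the frame spanning about (262–400, 198–306) px, with the folder at x≈423, the marker at 452 and the clip at (451,306). The side view shows the rails raised and the area above the frame free. I'll move over the frame for a closer look with the fingers shut.

Request:
play_rows:
  travel:
    - [60,-15,0]
    - [120,-30,0]
    - [180,-45,0]
    - [240,-60,0]
    - [300,-75,0]
    - [350,-90,0]
    - [400,-104,0]
    - [414,-104,0]
  spin: [1,3,5,7,9,9.6,9.6,9.6]
  grip: 0

```text
clock: 1.5
ee_pos: [0.5074, -0.3372, 0.231]
tcp_rot: [-3.139, -0.106, 0.0]
ft_force: [-0.4, -0.3, 0.1]
width: -0.0
grip_force: 0.0
```

Run:
```python
from h import *
s=bot.observe();print(s['clock'],s['ee_pos'],R.from_rotvec(s['tcp_rot']).as_matrix().round(3),s['width'],s['ft_force'])
print([onplane('top',u,v,.007).round(4) for u,v in [(261,296),(270,198),(399,206),(395,306)]])
snap('wrist','w0.png')
for n in ['frame','near_lip','far_lip','left_lip','right_lip','cover']: print(n,world('wrist',n))
```

```text
1.5 [ 0.50737935 -0.33716197  0.23100743] [[ 0.998  0.067 -0.   ]
 [ 0.067 -0.998  0.   ]
 [-0.    -0.    -1.   ]] -1.852327094913936e-05 [-0.43764986 -0.32968244  0.1154768 ]
[array([ 0.4293, -0.2489,  0.007 ]), array([ 0.5725, -0.241 ,  0.007 ]), array([ 0.5842, -0.4286,  0.007 ]), array([ 0.4393, -0.4377,  0.007 ])]
frame [(0.71, array([ 0.512 , -0.3422,  0.0122]))]
near_lip [(0.97, array([ 0.4458, -0.3415,  0.0198]))]
far_lip [(0.83, array([ 0.5679, -0.3419,  0.0182]))]
left_lip [(0.92, array([ 0.5127, -0.26  ,  0.0207]))]
right_lip [(0.82, array([ 0.5161, -0.4275,  0.0226]))]
cover [(0.48, array([ 0.5453, -0.5033,  0.0144]))]
```

View pics/w0.png

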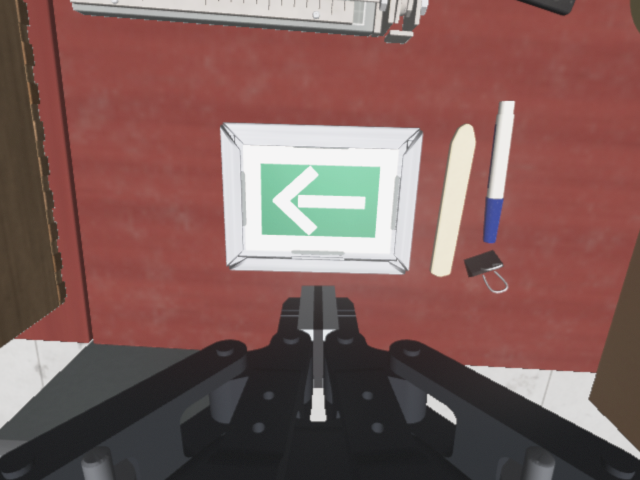

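The wrist view shows the frame at about (222–422, 124–274) px with all rails raised, and the shut fingers at (318,300). The centre is about 1 to 2 mm from the TCP. I'll press the near rail first.

Request:
play_rows:
  travel:
    - [-30,2,40]
    - [-60,2,90]
    - [-60,2,140]
    - [-60,2,185]
    - [-60,2,197]
    - [-60,2,202]
    - [-60,2,206]
    - [-60,2,209]
  spin: [0,0,0,0,0,0,0,0]

```text
clock: 2.85
ee_pos: [0.4463, -0.3453, 0.0234]
tcp_rot: [3.138, 0.101, 0.003]
ft_force: [3.0, -0.1, 5.6]
width: 0.0001
grip_force: 2.9
```

Request:
play_rows:
  travel:
    - [0,0,2]
    - [0,0,4]
    - [0,0,6]
    - [0,0,7]
    - [0,0,8]
    - [0,0,8]
  spin: [0,0,0,0,0,0]

```text
clock: 3.6
ee_pos: [0.4454, -0.3447, 0.014]
tcp_rot: [-3.139, -0.101, 0.001]
ft_force: [0.5, 0.4, -0.2]
width: 0.0001
grip_force: 0.0
```

Request:
play_rows:
  travel:
    - [0,0,-40]
    - [20,0,-90]
    - [60,0,-140]
    - [60,-2,-217]
    - [60,-2,-217]
  spin: [0,0,0,0,0]

```text
clock: 4.22
ee_pos: [0.5063, -0.3393, 0.2355]
tcp_rot: [3.136, 0.102, 0.007]
ft_force: [-0.1, 0.6, 0.1]
width: -0.0003
grip_force: 0.0
```

Run:
```python
from h import *
s=bot.observe();print(s['clock'],s['ee_pos'])
snap('wrist','w1.png')
for n in ['near_lip','far_lip','left_lip','right_lip']: print(n,world('wrist',n))
```

```text
4.225 [ 0.50634453 -0.33928179  0.23545624]
near_lip [(0.73, array([ 0.4484, -0.34  ,  0.0091]))]
far_lip [(0.9, array([ 0.5679, -0.3351,  0.017 ]))]
left_lip [(0.66, array([ 0.5094, -0.2528,  0.0151]))]
right_lip [(0.88, array([ 0.5119, -0.4224,  0.0153]))]
```

View pics/w1.png

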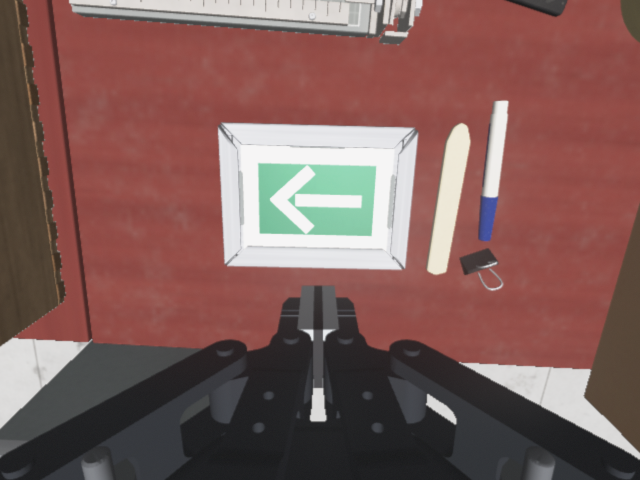

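The near rail is shut at about (315,257) px, the other three are still raised, and the frame hasn't moved. The far rail is next.

Request:
play_rows:
  travel:
    - [30,2,40]
    - [57,2,90]
    - [57,2,140]
    - [57,2,185]
    - [57,2,197]
    - [57,2,202]
    - [57,2,206]
    - [57,2,209]
  spin: [0,0,0,0,0,0,0,0]

```text
clock: 5.48
ee_pos: [0.5629, -0.3376, 0.0234]
tcp_rot: [3.139, 0.101, 0.002]
ft_force: [0.1, 0.3, 0.2]
width: -0.0002
grip_force: 0.0
```

Request:
play_rows:
  travel:
    - [0,0,2]
    - [0,0,4]
    - [0,0,6]
    - [0,0,7]
    - [0,0,8]
    - [0,0,8]
  spin: [0,0,0,0,0,0]

```text
clock: 6.22
ee_pos: [0.5624, -0.3372, 0.0141]
tcp_rot: [-3.14, -0.101, 0.0]
ft_force: [0.9, 1.1, 0.6]
width: 0.0003
grip_force: 0.0
```

Request:
play_rows:
  travel:
    - [0,0,-20]
    - [-15,-20,-40]
    - [-35,-50,-40]
    - [-57,-80,-40]
    - [-57,-80,-24]
    - [-57,-80,-12]
    - [-57,-80,-6]
    - [-57,-80,0]
  spin: [0,0,0,0,0,0,0,0]

```text
clock: 7.22
ee_pos: [0.501, -0.262, 0.0144]
tcp_rot: [3.139, 0.1, 0.002]
ft_force: [0.8, -0.6, -0.9]
width: -0.0002
grip_force: 0.0
```

Request:
play_rows:
  travel:
    - [0,0,-20]
    - [0,40,-40]
    - [0,100,-40]
    - [0,160,-40]
    - [0,160,-24]
    - [0,160,-12]
    - [0,160,-6]
    - [0,160,0]
  spin: [0,0,0,0,0,0,0,0]

```text
clock: 8.22
ee_pos: [0.5113, -0.4199, 0.0147]
tcp_rot: [3.14, 0.103, 0.001]
ft_force: [-0.2, 0.5, -0.0]
width: 0.0001
grip_force: 0.0
```

Request:
play_rows:
  travel:
    - [0,0,0]
    - [0,0,-40]
    - [0,-40,-100]
    - [0,-80,-160]
    - [0,-80,-217]
    - [0,-80,-217]
  spin: [0,0,0,0,0,0]

```text
clock: 8.98
ee_pos: [0.5066, -0.3406, 0.2367]
tcp_rot: [3.135, 0.103, 0.01]
ft_force: [-0.1, -0.4, -0.5]
width: -0.0
grip_force: 0.0
```

Run:
```python
from h import *
s=bot.observe();print(s['clock'],s['ee_pos'],s['ft_force'])
im=snap('wrist','w2.png'); cv2.imwrite('pics/w2c.png',cv2.resize(im[90:300,190:540,::-1],None,fx=2.2,fy=2.2))
for n in ['near_lip','far_lip','left_lip','right_lip']: print(n,world('wrist',n))
```

```text
8.975 [ 0.50664561 -0.34063335  0.23667161] [-0.09263805 -0.35005073 -0.48348214]
near_lip [(0.96, array([ 0.4486, -0.3377,  0.0091]))]
far_lip [(0.65, array([ 0.5695, -0.336 ,  0.0089]))]
left_lip [(0.58, array([ 0.5058, -0.258 ,  0.0068]))]
right_lip [(0.73, array([ 0.5128, -0.4188,  0.0098]))]
```

View pics/w2c.png

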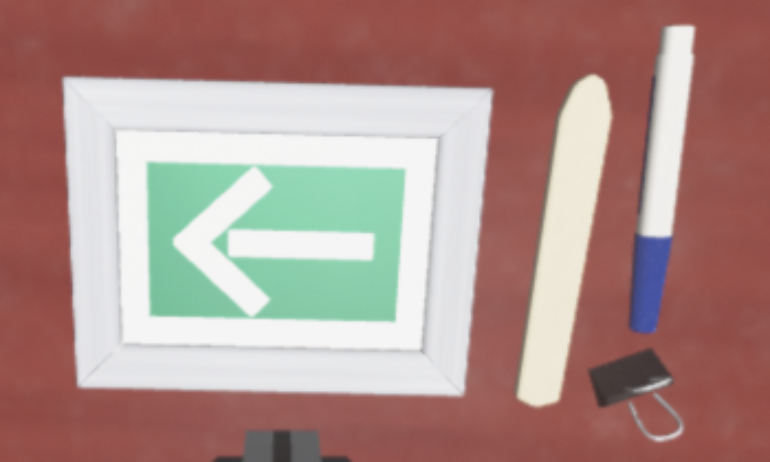

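All four rails lie flat with their mitres closed. The corners are near (65,80), (490,90), (465,392) and (80,385) in the crop. No force was left with the fingertips at 14 to 15 mm, and the folder, marker and clip haven't moved.

```bash
python3 -c "
from rig import bot
print(bot.sign_off())"
```

```text
the job is handed in; nothing more can be done
None
```

I pressed all four rails shut and handed the job in. In the last picture they lie flat, the frame is where it was and the bystanders haven't moved; the sign-off returned no verdict.

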